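Set the slant rack to the gauge and hold it

ROBOT

A 7-joint arm with a two-finger parallel gripper is mounted at the origin on the work surface; the furniture and walls round the work are solid. World frame = base frame: x ahead of the robot, y to its left, z up, the work surface at z = 0. Lengths are in m, angles in rad, forces in N, time in s.
With the tool pointing down it reaches from about 0.425 to 0.875 m from the base axis. Payload 4.7 kg.
Tool frame: the origin (TCP) lies at the very end of the fingers, on their centre line; the grasp point (between the pads) lies 19 mm behind it; z points along the fingers, y is the line along which they close (so a half turn about z gives the same grasp; the last joint's range is limited). The gripper opens to 87 mm and grips with 3 to 60 N. Pads are 19 mm wide; open, the fingers measure 117 mm over their backs; the gripper's body (75 mm by 190 mm) begins 51 mm behind the grasp point.
Start: joints at [-1.287, 0.321, -0.07, 1.45, 0.023, 1.371, -0.057], TCP at [0.173, 0.626, 0.223] pointing down, gripper open.
Joint ranges: [-2.86, 2.86], [-0.3, 2.09], [-1.38, 1.24], [0.06, 2.45], [-1.56, 4.7], [0.09, 2.05], [-2.69, 2.69]. Speed limits (rad/s): [2.57, 2.57, 3.14, 3.14, 3.14, 3.14, 3.14].

INTERFACE

Orientations are given as a rotation vector (axis times angle).
In Python, from bench import ctrl, get_image, job gives the robot as it stands.
- The arm moves only by the shell command python3 -m crank 'ROWS' [FORCE]. ROWS is JSON, a list that holds one entry, the list of rows, each a list of 5 numbers: the shift along the tool's x, y, z in mm, then the turn about the tool's z in rad, then the closure, from -1 (fully open) to 1 (shut), so that 0 is half open. A call has 1 to 10 rows; each row shifts and turns the commanded pose from where the row before left it, along the tool's axes as they then stand; what a row does not reach is not made up. A row lasts 1/12 s, in which the tool goes at most 41.7 mm and 7.16 degrees, less where a joint would pass 70% of its speed; a pose out of reach is approached as far as the arm can. A call with a gripper value outside its range is refused whole. The fingers move at their own pace and stop on an object; FORCE is the grip in N (left out, the last holds). Time passes only in rows, so rows that do not move let the fingers close. It gives the time, the measured TCP pose, the force, the opening and the grip force at its end, in the units of the state.
- ctrl.get_state(): the state, without advancing time (a new reading comes with each control period).
- get_image(name): name is "scene" or "side" or "wrist"; returns a dict with "pixels" (480x640x3 uint8, red, green, blue), "fx", "fy", "cx", "cy" (pixels), "T" (4x4, takes a point from camera to world coordinates); the wrist camera has in their place "T_tool_cam" (4x4, takes a point from camera to tool coordinates, whose origin is the TCP and whose axes are the flange's). Camera axes: x right, y down, z forward; pixel columns grow to the right and rows downward; lengths in m; the calibration is good to about 2 mm. A picture is of the moment at which its call begins: read the wrist's pose just before it. There is no depth.
- job.close_job(): hands the job in; it is judged then, once.
The state is a dict: "time": time; "joint_positions": joint angles; "qd": joint speeds; "joint_torque": joint torques, N m; "position": TCP position; "tool_rot": TCP orientation; "ft_force": force on the tool from outside, world axes, zero at the start; "torque": the same for the moment, N m; "grip_width": opening from 0.0 (shut) to 1.0 (fully open); "grip_force": force on a finger pad.
Only numpy, scipy, OpenCV 4.12 (cv2) and the standard library are available. Lean on these libraries where they do the work, as an engineer would, in place of code of your own. Each camera call takes 0.05 s, during which the arm holds its last target. There are 200 camera calls.

TASK

Stand the pendulum angle gauge in its pocket on the slant rack's cradle, dial facing the robot, and let go of it. Then lift the cradle by its bar handle until the swinging needle comes to rest in the gap of the gauge's index fork, and hold it there so that a colleague can tighten the clamp: the program finishes still gripping the raised handle, not letting go. Keep the gauge upright while carrying it, never let the cradle drop, and leave the bottles and the dish where they stand.

Things in the scene. Friction and masses are not known exactly. Their poses are not given: they have to be found in the camera images.
- angle_gauge: loose angle gauge, 0.35 kg, upright on the bench: foot 36 (x) x 100 (y) x 12 mm, round grey case 100 mm in diameter, 24 mm thick, centre 60 mm up, grip tab 18 (x) x 34 (y) mm free from 110 to 147 mm up. Origin: centre of the underside; z up; white dial on the -x face, turned roughly to the robot. Pick it by the tab from above, fingers across the 18 mm, fingertips above 110 mm
- needle (a joint): angle of the gauge's free-swinging needle on its dial, rad: 0 at the top of the case, positive to the gauge's -y (right, facing the dial). A bob keeps the needle upright in the world, so it reads the gauge's roll; it swings about a second after a movement. Lifting the cradle makes it grow
- needle_tip (a point): point on the needle 40 mm above its pivot, where it passes between the fork's prongs; the needle is 1.4 mm wide there
- index_fork (a joint): where the black two-pronged index fork on the dial's rim is set (the slant wanted), rad, zero and sense as joint needle, 0.16 to 0.36; it stays as set and is not to be handled
- index_gap (a point): middle of the 5.6 mm gap between the fork's two prongs, 40 mm from the needle's pivot
- slant_rack: slant rack, fixed: grey bed 170 (x) x 265 (y) mm on levelling studs, with a hinged tube cradle. Origin: on the bench under the middle; z up. Hinge along x at y +120, z 48 mm; handle at the -y end, gauge pocket on the +x side, four strapped tubes on the -x side. The studs are unevenly set: bed and cradle lean about x up to 3 degrees either way, unknown (up to 8 mm up or down at the handle)
- tube_cradle (a joint): angle of the cradle on its bed, rad: 0 down on its rest (start), grows as the handle end is lifted, stop at 0.6. The hinge is free: let go, it falls back. Lifting takes about 5 N at the handle. The needle reads this angle plus the bed's lean
- gauge_seat (a point): centre of the floor of the gauge's pocket, 40 (x) x 104 (y) mm inside lips 7 mm high, 4 mm thick: 2 mm play for the foot on each side. Axes as the rack's, tilting with the cradle. At rest about 51 mm above the bench, 100 mm from the hinge
- cradle_handle: bar handle of the cradle: round steel bar 14 mm in diameter along x, 74 mm free between its two arms. Origin: centre of the bar, about 54 mm above the bench at rest, 275 mm from the hinge axis towards -y and 6 mm above it; 33 mm clear from bar to cradle. Axes as the cradle's. Pick it from above, fingers across the bar (along y); the round bar may turn between the pads as it rises
- screw_bottle: bystander: glass screw-cap bottle with a blue cap, 68 mm in diameter, 120 mm high, origin at the centre of its underside
- culture_dish: bystander: lidded dish 67 mm in diameter, 14 mm high, origin at the centre of its underside
- dropper: bystander: small white dropper bottle 27 mm in diameter, 86 mm high, origin at the centre of its underside
- shelf_post (a point): obstacle: foot of the shelf's tall square upright, middle of its face towards the robot, at bench level; the post is 52 mm wide (y), 72 mm deep (away from the robot) and rises far above the arm. Between gauge and rack: carry past it on the robot's side, with room for the wrist (about 13 cm from this point)
Mind the look-alikes: they are no part of the job. There is more than one size of the angle_gauge; the job needs the smaller.

How it is judged:
On the way:
1. the gauge stands down in its pocket, let go, with the cradle still on its rest (x of angle_gauge in the frame of gauge_seat between -0.004 and 0.004 m and y of angle_gauge in the frame of gauge_seat between -0.004 and 0.004 m and z of angle_gauge in the frame of gauge_seat below 0.002 m and angle between the z axis of angle_gauge and the z axis of gauge_seat, either way round below 0.03 rad and contact force between the fingers and angle_gauge below 0.1 N and value of joint tube_cradle below 0.03 rad), for 0.2 s.
At the end, for the whole second after the job is handed in: For the whole last second the gauge stands in its pocket (within 3 mm, 0.04 rad), untouched; the cradle is off its rest and still, the fingers hold its handle with over 1.5 N, and the needle rests within 2.1 mm (3 degrees) of the middle of the fork's gap (distance between needle_tip and index_gap below 0.0021 m and velocity of joint needle between -0.15 and 0.15 rad/s and velocity of joint tube_cradle between -0.03 and 0.03 rad/s and value of joint tube_cradle above 0.045 rad and contact force between the fingers and cradle_handle above 1.5 N and contact force between each of the arm, the fingers and angle_gauge below 0.1 N and x of angle_gauge in the frame of gauge_seat between -0.004 and 0.004 m and y of angle_gauge in the frame of gauge_seat between -0.004 and 0.004 m and z of angle_gauge in the frame of gauge_seat below 0.003 m and angle between the z axis of angle_gauge and the z axis of gauge_seat, either way round below 0.04 rad); the arm keeps its last pose, push and grip.
It fails at once if the gauge is tipped more than 40 degrees (angle between angle_gauge's own z axis and vertical above 0.7 rad).
It fails at once if the cradle is let drop (falls faster than 1.2 rad/s) (velocity of joint tube_cradle below -1.2 rad/s).
It fails at once if a bottle or the dish is pushed more than 20 mm from its place (distance of any of screw_bottle, culture_dish, dropper from where it was at the start of the episode above 0.02 m).
It also fails if it takes over 64 s, if anything falls off the work surface, if the arm or the gripper's body presses on something with over 40 N, if the wrist force passes 120 N, or if a joint passes its speed limit or range.

## Working session

There is one attempt and no reset: what is moved stays moved. The work goes in short steps, Python scripts to look and compute and a shell command to move; the robot and the scene stay as the last step left them, time stands still between calls to the robot, and variables do not carry over. Pictures are saved under pics/ and viewed, at most 10 in all, crops included, and the job is handed in when it is done.

```bash
mkdir -p pics; ls
python3 - <<'E'
from bench import ctrl,get_image
import cv2,numpy as np
s=ctrl.get_state();print(s)
for n in("scene","side"):
    d=get_image(n);cv2.imwrite(f"pics/{n}0.png",d["pixels"][:,:,::-1]);print(n,d["fx"],d["cx"],d["cy"],np.round(d["T"],4).tolist())
    np.savez(f"pics/{n}0.npz",**d)
d=get_image("wrist");print(np.round(d["T_tool_cam"],4).tolist(),d["fx"])
E
```

```text
pics
{'time': 0.0, 'joint_positions': array([-1.28688832,  0.32185003, -0.07008772,  1.45169874,  0.02260005,
        1.37080721, -0.05689425]), 'qd': array([ 0.00042528, -0.00014547, -0.00076839,  0.00134951, -0.00094309,
       -0.00221356,  0.00127099]), 'joint_torque': array([ 8.28935435e-05, -4.91290855e+01, -4.03806623e-01, -3.12519979e+01,
       -6.39367034e-02,  4.38642909e-02,  1.78449368e-04]), 'position': array([0.17315012, 0.62592138, 0.22143208]), 'tool_rot': array([-4.22444613e-01, -3.11289004e+00,  3.09289114e-03]), 'ft_force': array([-0.79771267, -0.4735546 ,  0.06041562]), 'torque': array([ 0.04278734, -0.03918009,  0.07233719]), 'grip_force': 0.0, 'grip_width': 0.9954501064812875}
scene 599.0337302081404 314.39083815469604 234.2562023271913 [[0.6904, -0.3775, 0.6171, -0.5155], [-0.7234, -0.3699, 0.583, -0.7528], [0.0082, -0.8489, -0.5285, 0.9008], [0.0, 0.0, 0.0, 1.0]]
side 498.51325894782264 323.0030603996843 232.90942148015688 [[-0.9925, -0.0595, 0.1071, 0.2708], [-0.1225, 0.4675, -0.8755, 1.3761], [0.002, -0.882, -0.4712, 0.7666], [0.0, 0.0, 0.0, 1.0]]
[[0.0004, -0.9655, -0.2603, 0.0718], [1.0, 0.0004, -0.0, 0.0001], [0.0001, -0.2603, 0.9655, -0.1622], [0.0, 0.0, 0.0, 1.0]] 380.17409127018124
```

View pics/scene0.png

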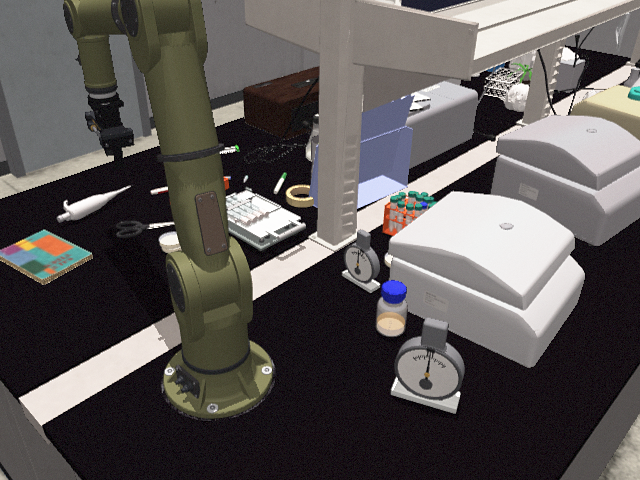

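View pics/side0.png

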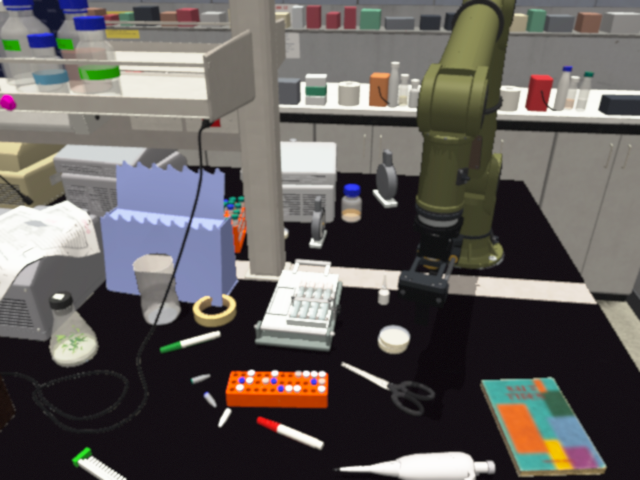

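The scene picture shows two gauges, one at about (362,262) and one at about (428,370). The bottle is at (392,310), the post foot at (335,240) and the rack at (262,215). In the side view the rack is at (302,305), the dish at (394,340), the dropper at (384,297) and the gauges at (318,222) and (387,180). Next I'll enlarge both gauges and the rack and measure.

```bash
cat > h.py <<'E'
import numpy as np,cv2
def load(n): return dict(np.load(f"pics/{n}.npz"))
def ray(d,u,v,T=None):
    T=d["T"] if T is None else T
    r=T[:3,:3]@np.array([(u-d["cx"])/d["fx"],(v-d["cy"])/d["fy"],1]);return T[:3,3],r/np.linalg.norm(r)
def onz(d,u,v,z,T=None):
    o,r=ray(d,u,v,T);return o+r*(z-o[2])/r[2]
def tri(rs):
    A=0;b=0
    for o,r in rs:
        P=np.eye(3)-np.outer(r,r);A=A+P;b=b+P@o
    p=np.linalg.solve(A,b);return p,[np.linalg.norm((np.eye(3)-np.outer(r,r))@(p-o)) for o,r in rs]
def proj(d,p,T=None):
    T=d["T"] if T is None else T
    c=T[:3,:3].T@(np.asarray(p)-T[:3,3]);return np.array([d["fx"]*c[0]/c[2]+d["cx"],d["fy"]*c[1]/c[2]+d["cy"]])
def wristT(s,d):
    M=np.eye(4);M[:3,:3]=cv2.Rodrigues(np.array(s["tool_rot"]))[0];M[:3,3]=s["position"];return M@d["T_tool_cam"]
E
python3 - <<'E'
from h import *
a=load("scene0");b=load("side0")
def crop(d,x,y,w,h,s): return cv2.resize(d["pixels"][y:y+h,x:x+w,::-1],(w*s,h*s),interpolation=cv2.INTER_CUBIC)
out=np.zeros((600,800,3),np.uint8)
out[:400,:480]=crop(a,335,220,120,100,4)   # gauge A + bottle
out[:400,480:800]=crop(a,385,312,80,100,4) # gauge B
out[400:600,:400]=crop(a,215,175,100,50,4)
out[400:600,400:720]=crop(b,250,255,80,50,4) 
cv2.imwrite("pics/c1.png",out)
for n,u,v in(("A",362,288),("B",428,404),("post",335,247)): print(n,onz(a,u,v,0))
E
```

```text
A [ 0.43622855 -0.01861804  0.        ]
B [ 2.36985834e-01 -3.52638438e-01  1.11022302e-16]
post [0.52810085 0.15449439 0.        ]
```

View pics/c1.png

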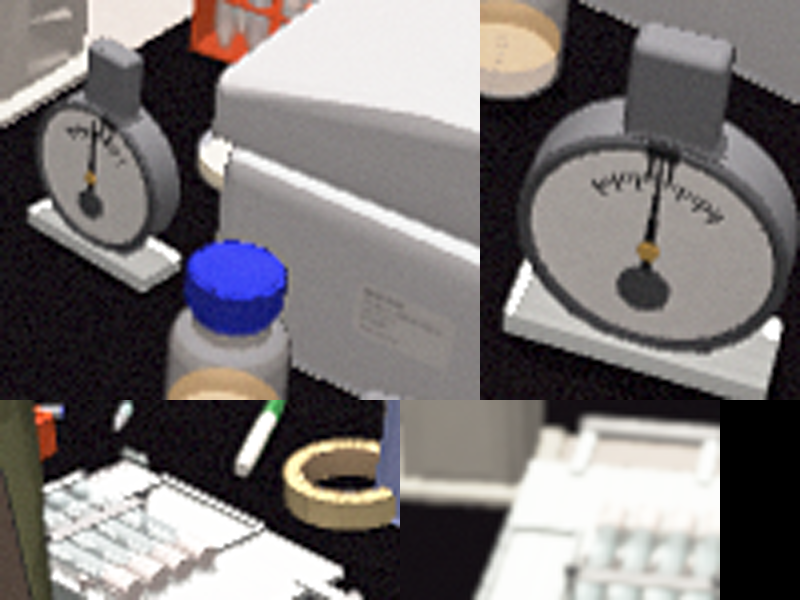

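Candidates for the gauge are A at (362,262), whose foot corners are (342,272), (371,292) and (380,285), and B at (428,370), whose foot corners are (391,393) and (456,411). I'll compare foot length, which should be 100 mm. The rack handle is in the side view at about (314,264).

Run:
```python
from h import *
a=load("scene0");b=load("side0")
P=lambda u,v,z=0:onz(a,u,v,z)
print("A",np.round([P(342,274.5),P(371,292.7),P(380.5,286.3)],4), np.linalg.norm(P(342,274.5)-P(371,292.7)),np.linalg.norm(P(380.5,286.3)-P(371,292.7)))
print("B len",np.linalg.norm(P(391,394.5)-P(456.3,411)))
# tab top A
t=P(335+115/4,220+48/4,.147);print("tabtop A scene",t,"reproj side",proj(b,t))
for u,v in((300,263),(331,264)): print("handle side",onz(b,u,v,.054))
for n,u,v in(("dish",394,338),("drop",384,302)):print(n,onz(b,u,v,0))
print("bottle",P(392,328))
for n,u,v in(("postL",249,274),("postR",284,277)):print(n,onz(b,u,v,0))
def crop(d,x,y,w,h,s): return cv2.resize(d["pixels"][y:y+h,x:x+w,::-1],(w*s,h*s),interpolation=cv2.INTER_CUBIC)
o=np.zeros((600,800,3),np.uint8);o[:500,:500]=crop(b,245,255,100,100,5);o[:400,500:]=crop(b,290,190,60,80,5)
cv2.imwrite("pics/c2.png",o)
```

```text
A [[ 0.4445  0.0551  0.    ]
 [ 0.437  -0.0468  0.    ]
 [ 0.474  -0.0473  0.    ]] 0.1021334898867321 0.03701749467556036
B len 0.12877214028262526
tabtop A scene [0.45503728 0.00119023 0.147     ] reproj side [317.85749294 197.64904586]
handle side [0.47366298 0.23279889 0.054     ]
handle side [0.38928781 0.22732959 0.054     ]
dish [0.21623257 0.44904496 0.        ]
drop [0.24165447 0.30911887 0.        ]
bottle [ 0.36789796 -0.16431875  0.        ]
postL [0.62232579 0.22278562 0.        ]
postR [0.52128925 0.22556112 0.        ]
```

View pics/c2.png

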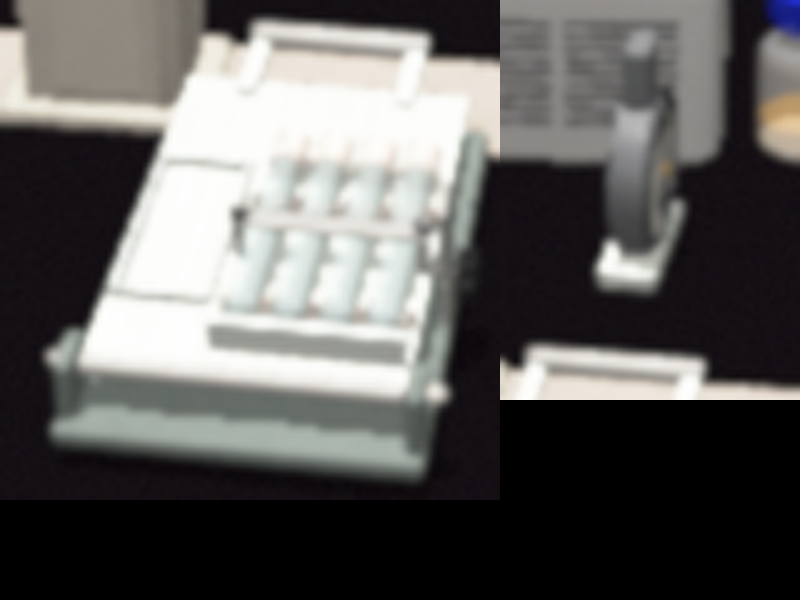

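The foot lengths come out at 102 x 37 mm for A and about 129 mm for B, so A at (362,262) is the smaller gauge and the one meant. Its tab top agrees in both views: the scene ray predicts (318,198) in the side view, and the tab is there. First move: turn the tool and rise.

```bash
python3 -m crank '[[[0,0,-8,0.125,-1],[0,0,-8,0.125,-1],[0,0,-8,0.125,-1],[0,0,-8,0.125,-1],[0,0,-8,0.125,-1],[0,0,-8,0.125,-1],[0,0,-8,0.125,-1],[0,0,-8,0.125,-1],[0,0,-8,0.125,-1],[0,0,-8,0.125,-1]]]'
python3 - <<'E'
from h import *
from bench import ctrl
b=load("side0");a=load("scene0")
c=lambda u,v,z:onz(b,245+u/5,255+v/5,z)
hd=[c(250,30,.056),c(430,42,.056)];hg=[c(52,358,.048),c(443,393,.048)]
print("handle",hd,"hinge",hg)
m1=sum(hd)/2;m2=sum(hg)/2;print(m1,m2,np.linalg.norm(m1-m2))
print("pocket",[np.round(c(u,v,.055),3) for u,v in((165,160),(248,167),(212,300),(115,293))])
print(cv2.Rodrigues(ctrl.get_state()["tool_rot"])[0].round(3))
E
```

```text
time: 0.98
position: [0.1732, 0.6263, 0.3025]
tool_rot: [2.171, 2.27, -0.001]
ft_force: [-0.9, 0.3, -0.1]
grip_width: 1.0
grip_force: 0.0
handle [array([0.48836106, 0.22742612, 0.056     ]), array([0.38929093, 0.22747671, 0.056     ])] hinge [array([0.53076152, 0.50668945, 0.048     ]), array([0.35271007, 0.5088546 , 0.048     ])]
[0.43882599 0.22745141 0.056     ] [0.44173579 0.50777202 0.048     ] 0.280449838464503
pocket [array([0.51 , 0.355, 0.055]), array([0.467, 0.356, 0.055]), array([0.465, 0.465, 0.055]), array([0.511, 0.465, 0.055])]
[[-0.045  0.999 -0.   ]
 [ 0.999  0.045 -0.001]
 [-0.001 -0.    -1.   ]]
```

```bash
python3 -m crank '[[[-15,17,0,0.03,-1],[-27,31,0,0.03,-1],[-30,34,0,0.03,-1],[-30,34,0,0,-1],[-30,34,0,0,-1],[-30,34,0,0,-1],[-27,31,0,0,-1],[-15,17,0,0,-1],[-8,8,0,0,-1],[0,0,0,0,-1]]]'
python3 - <<'E'
from h import *
from bench import ctrl,get_image
s=ctrl.get_state();d=get_image("wrist");d["T"]=wristT(s,d)
np.savez("pics/w1.npz",**d);cv2.imwrite("pics/w1.png",d["pixels"][:,:,::-1])
print(s["position"],cv2.Rodrigues(s["tool_rot"])[0].round(3).tolist(),d["T"].round(3).tolist())
E
```

```text
time: 1.82
position: [0.4005, 0.4168, 0.3025]
tool_rot: [2.27, 2.171, -0.0]
ft_force: [0.1, 1.0, -0.4]
grip_width: 0.999
grip_force: 0.0
[0.40049826 0.41678341 0.30251917] [[0.044, 0.999, 0.001], [0.999, -0.044, -0.001], [-0.001, 0.001, -1.0]] [[0.999, -0.043, -0.01, 0.403], [-0.044, -0.965, -0.26, 0.488], [0.001, 0.261, -0.965, 0.465], [0.0, 0.0, 0.0, 1.0]]
```

View pics/w1.png

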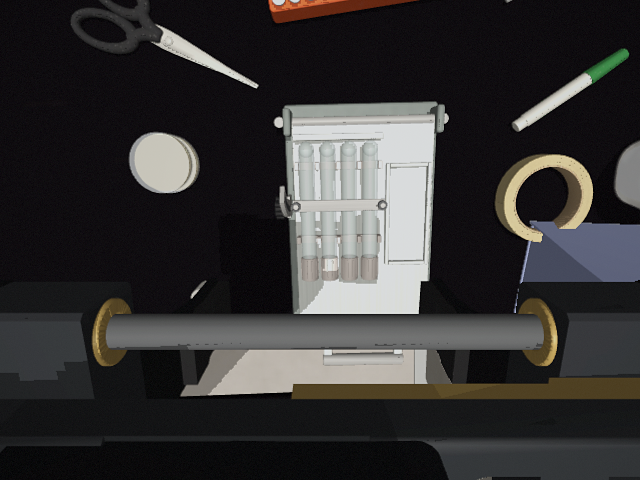

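The wrist view shows the rack from above. The pocket rectangle runs from about (386,163) to (428,264), the hinge pins are at (279,121) and (446,118), and the handle bar spans about (323..402, 357).

Run:
```python
from h import *
d=load("w1");g=cv2.cvtColor(d["pixels"],cv2.COLOR_RGB2GRAY).astype(float)
for r in((172,190),(205,225),(235,255)): print(r,g[r[0]:r[1],380:436].mean(0).astype(int).tolist())
print("rows top",g[155:175,395:420].mean(1).astype(int).tolist());print("rows bot",g[253:273,393:420].mean(1).astype(int).tolist())
print("handle rows",g[344:368,340:385].mean(1).astype(int).tolist())
```

```text
(172, 190) [218, 219, 218, 220, 217, 171, 157, 223, 218, 212, 212, 219, 218, 219, 219, 218, 219, 218, 218, 218, 218, 218, 218, 218, 218, 218, 218, 219, 218, 218, 218, 218, 218, 218, 219, 218, 218, 218, 218, 218, 218, 218, 218, 218, 220, 216, 116, 127, 201, 222, 217, 192, 145, 126, 22, 10]
(205, 225) [194, 201, 203, 202, 153, 127, 201, 217, 215, 191, 220, 219, 219, 218, 219, 219, 219, 219, 219, 218, 218, 218, 218, 218, 218, 218, 219, 218, 219, 218, 219, 218, 218, 218, 218, 218, 218, 218, 218, 218, 218, 218, 218, 219, 197, 109, 179, 221, 219, 203, 174, 133, 70, 8, 12, 13]
(235, 255) [200, 210, 221, 215, 132, 172, 223, 217, 202, 220, 219, 219, 219, 219, 219, 219, 218, 219, 219, 219, 219, 218, 219, 218, 219, 218, 219, 218, 218, 219, 219, 218, 218, 218, 219, 219, 218, 218, 218, 218, 218, 219, 218, 177, 117, 204, 221, 216, 194, 154, 128, 21, 11, 13, 13, 14]
rows top [218, 218, 218, 218, 218, 218, 217, 204, 194, 220, 216, 188, 172, 219, 219, 218, 218, 218, 218, 218]
rows bot [218, 218, 218, 218, 219, 220, 208, 118, 173, 223, 216, 200, 219, 218, 218, 218, 218, 218, 218, 218]
handle rows [104, 99, 102, 86, 76, 116, 191, 185, 156, 81, 112, 138, 155, 169, 184, 190, 193, 188, 183, 177, 166, 180, 185, 185]
```

Run:
```python
from h import *
d=load("w1");b=load("side0")
for z in(.053,.058,.063):
    t=onz(d,408.6,166.7,z);m=onz(d,407.6,214,z);q=onz(d,406.5,261,z)
    L=onz(d,389,215,z);R=onz(d,426.2,215,z)
    print(z,t.round(4),q.round(4),"len",np.linalg.norm(t-q).round(4),"wid",np.linalg.norm(L-R).round(4),"ctr",((t+q)/2).round(4))
for n,z in(("hingeL",.048),): print(n,onz(d,279,121,z),onz(d,446,118,z))
# pocket outer corners tri (wrist outer corners vs side outer corners)
W=[(431,163),(386,162.5),(384,264),(428.5,264)];S=[(165,160),(248,167),(212,300),(115,293)]
S=[S[0],S[1],S[2],S[3]];W=[W[0],W[1],W[2],W[3]]
# side crop order: near post (-y) right... match by world position
for s in S:
    p=onz(b,245+s[0]/5,255+s[1]/5,.057);w=min(W,key=lambda w:np.linalg.norm(onz(d,*w,.057)-p))
    print(w,*tri([ray(b,245+s[0]/5,255+s[1]/5),ray(d,*w)]))
```

```text
0.053 [0.4915 0.4573 0.053 ] [0.4906 0.352  0.053 ] len 0.1053 wid 0.0409 ctr [0.4911 0.4047 0.053 ]
0.058 [0.4905 0.4577 0.058 ] [0.4895 0.3537 0.058 ] len 0.104 wid 0.0404 ctr [0.49   0.4057 0.058 ]
0.063 [0.4894 0.4581 0.063 ] [0.4885 0.3553 0.063 ] len 0.1027 wid 0.0399 ctr [0.4889 0.4067 0.063 ]
hingeL [0.35673041 0.5098819  0.048     ] [0.53090987 0.50520737 0.048     ]
(428.5, 264) [0.51409778 0.34613335 0.04928435] [np.float64(0.0025088787803214815), np.float64(0.0025088787803215673)]
(384, 264) [0.46698085 0.34861993 0.04983284] [np.float64(0.0014494491355457112), np.float64(0.0014494491355457376)]
(386, 162.5) [0.46638881 0.46271815 0.05353577] [np.float64(0.001037776387662179), np.float64(0.0010377763876621615)]
(431, 163) [0.51378271 0.4599767  0.05137636] [np.float64(0.0018412267751284003), np.float64(0.001841226775128287)]
```

```bash
python3 -m crank '[[[-20,0,0,0,-1],[-33,0,0,0,-1],[-37,0,0,0,-1],[-37,0,0,0,-1],[-37,0,0,0,-1],[-33,0,0,0,-1],[-29,8,0,0,-1],[-29,8,0,0,-1],[-29,8,0,0,-1],[-29,8,0,0,-1]]]'
python3 -m crank '[[[-24,10,0,0.03,-1],[-24,10,0,0,-1],[-24,10,0,0,-1],[-15,6,0,0,-1],[-8,4,0,0,-1],[0,0,0,0,-1]]]'
python3 - <<'E'
from h import *
from bench import ctrl,get_image
s=ctrl.get_state();d=get_image("wrist");d["T"]=wristT(s,d)
np.savez("pics/w2.npz",**d);cv2.imwrite("pics/w2.png",d["pixels"][:,:,::-1])
print(s["position"],cv2.Rodrigues(s["tool_rot"])[0].round(3).tolist())
print(proj(d,(.457,.002,.147)),proj(d,(.459,.052,.012)))
E
```

```text
time: 2.7
position: [0.417, 0.1073, 0.3028]
tool_rot: [-2.258, -2.184, -0.001]
ft_force: [0.6, 0.0, 0.8]
grip_width: 1.0
grip_force: 0.0
time: 3.2
position: [0.4522, 0.009, 0.3028]
tool_rot: [2.296, 2.144, 0.001]
ft_force: [-1.0, -0.1, -0.2]
grip_width: 0.999
grip_force: 0.0
[0.45224764 0.00895967 0.30275583] [[0.068, 0.998, 0.001], [0.998, -0.068, 0.0], [0.0, 0.0, -1.0]]
[331.13051817 234.51607557] [327.99197268 165.54947058]
```

View pics/w2.png

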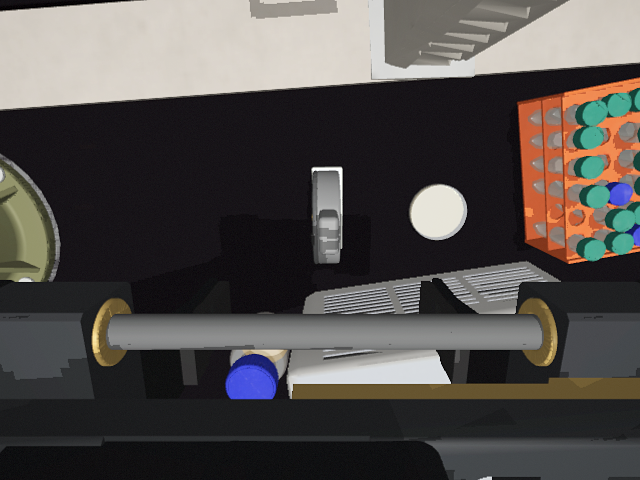

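The wrist view from above shows gauge A's foot end at (312..342, 168), with the case and tab below it down to about row 263. That is within a few pixels of the prediction. I'll refine the tab by profiles.

Run:
```python
from h import *
d=load("w2");g=cv2.cvtColor(d["pixels"],cv2.COLOR_RGB2GRAY)
for r in range(164,272,4): print(r,g[r,306:348].tolist())
```

```text
164 [19, 20, 21, 22, 22, 21, 22, 22, 20, 21, 20, 22, 22, 21, 19, 21, 22, 21, 18, 24, 21, 21, 19, 19, 20, 17, 17, 21, 21, 25, 20, 22, 18, 21, 22, 19, 21, 23, 24, 23, 24, 18]
168 [21, 22, 21, 20, 16, 83, 201, 255, 253, 250, 252, 254, 254, 253, 253, 254, 253, 254, 254, 254, 255, 254, 253, 255, 254, 254, 255, 255, 255, 255, 253, 254, 255, 255, 255, 250, 96, 12, 19, 21, 23, 22]
172 [21, 22, 20, 22, 14, 88, 176, 98, 58, 63, 61, 70, 98, 99, 97, 98, 98, 97, 98, 98, 97, 97, 96, 96, 97, 96, 96, 96, 95, 95, 92, 92, 177, 255, 254, 251, 144, 9, 19, 21, 21, 20]
176 [24, 22, 23, 20, 9, 43, 99, 67, 78, 75, 74, 101, 122, 121, 122, 121, 121, 121, 120, 118, 119, 118, 117, 119, 118, 118, 119, 118, 117, 116, 117, 112, 123, 200, 255, 252, 147, 11, 20, 23, 23, 21]
180 [23, 22, 21, 20, 9, 28, 72, 80, 89, 89, 86, 109, 134, 133, 133, 133, 132, 132, 133, 131, 132, 130, 132, 130, 130, 130, 130, 130, 130, 131, 128, 127, 115, 158, 255, 252, 147, 10, 18, 19, 22, 21]
184 [20, 21, 16, 10, 12, 14, 48, 92, 98, 96, 95, 131, 144, 143, 143, 143, 143, 141, 140, 141, 141, 141, 141, 141, 141, 140, 140, 141, 140, 138, 139, 1
[... 3397 characters left out ...]
19, 17, 11, 13, 32, 68, 71, 68, 67, 83, 103, 103, 102, 104, 102, 102, 110, 146, 143, 143, 142, 142, 142, 142, 143, 142, 143, 143, 144, 142, 126, 18, 10, 11, 15, 14, 15, 14, 16]
260 [14, 15, 15, 16, 11, 18, 13, 24, 62, 65, 65, 63, 76, 96, 95, 95, 95, 96, 96, 94, 100, 129, 128, 128, 128, 128, 128, 128, 129, 129, 129, 129, 127, 97, 5, 13, 9, 14, 13, 10, 13, 13]
264 [15, 15, 12, 15, 16, 13, 14, 16, 15, 16, 21, 12, 14, 14, 13, 12, 11, 10, 11, 8, 7, 7, 9, 11, 11, 10, 11, 12, 11, 11, 11, 9, 14, 16, 17, 15, 16, 13, 14, 12, 15, 12]
268 [12, 12, 17, 13, 13, 13, 15, 13, 14, 12, 16, 17, 13, 13, 14, 16, 17, 16, 17, 14, 16, 13, 15, 17, 17, 13, 17, 13, 13, 14, 14, 18, 16, 15, 13, 16, 16, 15, 12, 9, 20, 13]
```

```bash
python3 -m crank '[[[-4,2,20,0,-1],[-4,1,30,0,-1],[0,0,30,0,-1],[0,0,30,0,-1],[0,0,30,0,-1],[0,0,25,0,-1],[0,0,15,0,-1],[0,0,8,0,-1],[0,0,0,0,-1],[0,0,0,0,-1]]]' 25
python3 -m crank '[[[0,0,0,0,0.5],[0,0,0,0,0.5],[0,0,0,0,1],[0,0,0,0,1],[0,0,0,0,1],[0,0,0,0,1]]]' 25
```

```text
time: 4.08
position: [0.4545, 0.0016, 0.1149]
tool_rot: [2.294, 2.146, 0.0]
ft_force: [0.0, 0.9, 0.2]
grip_width: 0.999
grip_force: 0.0
time: 4.58
position: [0.4545, 0.0003, 0.1148]
tool_rot: [2.297, 2.143, 0.001]
ft_force: [-0.1, 0.4, 0.2]
grip_width: 0.632
grip_force: 0.0
```

```bash
python3 -m crank '[[[0,0,0,0,1],[0,0,0,0,1],[0,0,0,0,1],[0,0,0,0,1],[0,0,0,0,1],[0,0,0,0,1],[0,0,0,0,1],[0,0,0,0,1]]]' 25
```

```text
time: 5.25
position: [0.4543, 0.0003, 0.1145]
tool_rot: [2.297, 2.143, 0.0]
ft_force: [-0.5, -0.6, -0.7]
grip_width: 0.206
grip_force: 24.9
```

```bash
python3 -m crank '[[[0,0,-5,0,1],[0,0,-10,0,1],[0,0,-20,0,1],[0,0,-25,0,1],[0,0,-25,0,1],[0,0,-25,0,1],[5,-2,-15,0,1],[10,-4,-5,0,1],[14,-6,0,0,1],[15,-7,0,0,1]]]'
python3 -m crank '[[[17,-7,0,0,1],[17,-8,0,0,1],[17,-8,0,0,1],[17,-5,0,-0.01,1],[20,-6,0,-0.01,1],[20,-6,0,-0.01,1],[20,-6,0,-0.01,1],[20,-4,0,-0.01,1],[20,-2,0,0,1],[20,0,0,0,1]]]'
```

```text
time: 6.08
position: [0.4386, 0.0454, 0.2459]
tool_rot: [2.298, 2.141, 0.003]
ft_force: [-0.3, 0.6, -3.3]
grip_width: 0.202
grip_force: 24.9
time: 6.92
position: [0.3949, 0.2378, 0.2448]
tool_rot: [-2.241, -2.201, -0.0]
ft_force: [0.8, -0.3, -2.9]
grip_width: 0.204
grip_force: 24.9
```

```bash
python3 -m crank '[[[24,0,0,0,1],[24,4,0,0,1],[24,8,0,0,1],[22,14,0,0,1],[20,16,0,0,1],[18,16,0,0,1],[16,14,0,0,1],[12,12,0,0,1],[8,8,0,0,1],[0,0,0,0,1]]]'
python3 -m crank '[[[0,0,0,0,1],[0,0,0,0,1],[0,0,0,0,1]]]'
python3 - <<'E'
from h import *
from bench import ctrl,get_image
s=ctrl.get_state();d=get_image("wrist");d["T"]=wristT(s,d);p=s["position"];R=cv2.Rodrigues(s["tool_rot"])[0]
np.savez("pics/w3.npz",**d);print(p,R.round(3).tolist())
im=cv2.resize(d["pixels"][60:310,230:480,::-1],(600,600),interpolation=cv2.INTER_CUBIC)
cv2.imwrite("pics/w3.png",im)
E
```

```text
time: 7.75
position: [0.4914, 0.4048, 0.2433]
tool_rot: [2.24, 2.201, -0.0]
ft_force: [0.2, -0.4, -3.1]
grip_width: 0.206
grip_force: 25.0
time: 8.0
position: [0.4901, 0.402, 0.2447]
tool_rot: [-2.242, -2.2, 0.001]
ft_force: [-0.2, 0.2, -2.7]
grip_width: 0.208
grip_force: 25.0
[0.49010856 0.40198903 0.2446856 ] [[0.019, 1.0, -0.0], [1.0, -0.019, -0.0], [-0.0, -0.0, -1.0]]
```

View pics/w3.png

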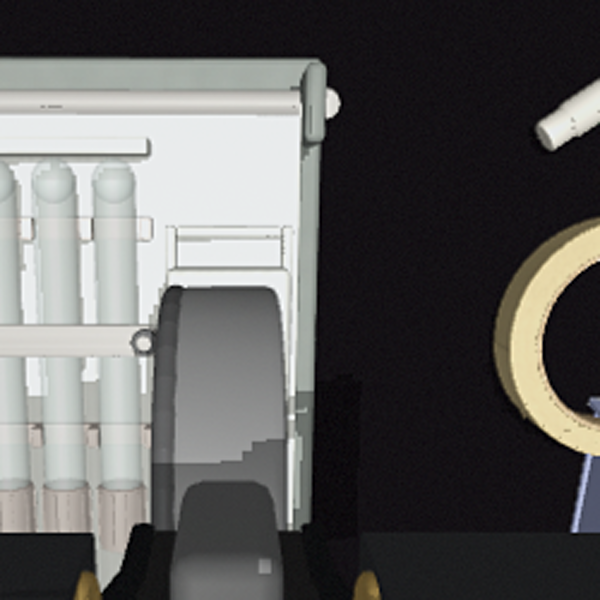

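The wrist crop shows the held gauge, with its foot's far edge at about (168..291, 268) in the crop. The pocket's far lip is behind it, its inner corners at (177,238) and (281,238). I'll convert these to relative offsets.

Run:
```python
from h import *
d=load("w3");g=cv2.cvtColor(d["pixels"],cv2.COLOR_RGB2GRAY).astype(int)
print("cols@165",g[162:168,295:360].mean(0).astype(int).tolist())
print("cols foot@174",g[173:176,295:360].mean(0).astype(int).tolist())
print("cols foot@178",g[177:179,295:360].mean(0).astype(int).tolist())
print("rows",g[148:184,310:340].mean(1).astype(int).tolist())
```

```text
cols@165 [235, 235, 235, 233, 219, 236, 236, 224, 155, 240, 236, 235, 235, 235, 235, 235, 235, 235, 235, 235, 235, 235, 235, 235, 235, 235, 235, 235, 235, 235, 235, 235, 235, 235, 235, 235, 235, 235, 235, 235, 235, 235, 235, 235, 235, 235, 235, 235, 235, 235, 237, 230, 143, 219, 237, 233, 221, 237, 233, 175, 167, 168, 169, 169, 169]
cols foot@174 [235, 235, 236, 232, 190, 219, 233, 234, 233, 232, 231, 233, 233, 234, 234, 233, 233, 233, 233, 234, 233, 233, 233, 233, 233, 234, 233, 233, 234, 234, 234, 234, 234, 234, 234, 233, 233, 233, 233, 234, 234, 235, 235, 235, 234, 233, 234, 233, 235, 235, 235, 235, 235, 234, 224, 206, 208, 239, 232, 148, 166, 167, 167, 167, 167]
cols foot@178 [235, 236, 235, 200, 165, 223, 236, 215, 216, 220, 237, 236, 239, 234, 235, 235, 235, 235, 235, 235, 235, 236, 236, 235, 235, 235, 235, 235, 235, 235, 235, 235, 235, 235, 236, 235, 236, 235, 235, 235, 235, 235, 235, 235, 235, 235, 235, 236, 237, 236, 235, 235, 235, 235, 230, 203, 187, 241, 231, 143, 169, 169, 168, 168, 167]
rows [235, 235, 235, 235, 236, 228, 192, 236, 236, 232, 202, 190, 227, 236, 235, 235, 235, 235, 235, 235, 235, 237, 230, 146, 172, 229, 236, 235, 235, 237, 233, 123, 67, 77, 83, 87]
```

Run:
```python
from h import *
d=load("w3")
zf=.1302
print("foot far edge top",onz(d,325.4,172.6,zf+.012),"bottom",onz(d,325.4,170.8,zf))
for z in(.055,.058,.061):
    print("pocket far inner top edge",z,onz(d,325.1,158.6,z),"outer bottom z-7",onz(d,325.1,153.8,z-.007))
    print("x center row165",onz(d,325.1,165,z-.003))
print("case mid",onz(d,230+(168+284)/4.8,60+300/2.4,.2))
```

```text
foot far edge top [0.49098703 0.45212968 0.1422    ] bottom [0.49102883 0.45244923 0.1302    ]
pocket far inner top edge 0.055 [0.49107753 0.45769431 0.055     ] outer bottom z-7 [0.49116575 0.46169716 0.048     ]
x center row165 [0.49097815 0.45183713 0.052     ]
pocket far inner top edge 0.058 [0.49107318 0.457826   0.058     ] outer bottom z-7 [0.49116075 0.46179282 0.051     ]
x center row165 [0.49097468 0.45201723 0.055     ]
pocket far inner top edge 0.061 [0.49106883 0.4579577  0.061     ] outer bottom z-7 [0.49115575 0.46188848 0.054     ]
x center row165 [0.49097121 0.45219733 0.058     ]
case mid [0.49010974 0.45011474 0.2       ]
```

```bash
python3 -m crank '[[[2,0,5,0,1],[2,0,12,0,1],[0,0,15,0,1],[0,0,15,0,1],[0,0,10,0,1],[0,0,6,0,1],[0,0,3,0,1],[0,0,0,0,1],[0,0,0,0,1]]]'
python3 - <<'E'
from h import *
from bench import ctrl,get_image
s=ctrl.get_state();d=get_image("wrist");d["T"]=wristT(s,d);p=s["position"];print(p,s["ft_force"])
np.savez("pics/w4.npz",**d);g=cv2.cvtColor(d["pixels"],cv2.COLOR_RGB2GRAY).astype(int)
for f in (.0,):
  zf=p[2]-.1145
  L=[proj(d,(.4911+k*.0,y,z)) for k,y,z in((0,.4558,zf+.012),(0,.4558,zf),(0,.4578,.058),(0,.4578,.051),(0,.4618,.058))];print(np.round(L,1).tolist())
print("rows",g[85:185,312:338].mean(1).astype(int).tolist())
E
```

```text
time: 8.8
position: [0.491, 0.4067, 0.1791]
tool_rot: [2.242, 2.2, 0.002]
ft_force: [-0.1, 0.4, -2.3]
grip_width: 0.206
grip_force: 25.0
[0.49101357 0.40666327 0.17910528] [-0.06322226  0.37592042 -2.25316347]
[[324.1, 174.2], [324.1, 172.8], [324.0, 169.3], [324.0, 168.7], [323.9, 163.8]]
rows [161, 160, 161, 161, 161, 161, 162, 162, 159, 145, 158, 176, 187, 195, 203, 213, 214, 200, 188, 181, 173, 172, 209, 228, 227, 226, 226, 226, 226, 226, 226, 226, 226, 226, 226, 226, 226, 227, 226, 226, 226, 227, 226, 226, 226, 227, 227, 227, 227, 227, 227, 227, 227, 227, 227, 227, 227, 227, 227, 227, 227, 227, 227, 227, 227, 227, 227, 227, 227, 227, 227, 227, 227, 227, 227, 227, 228, 224, 199, 205, 229, 228, 227, 207, 145, 172, 143, 164, 221, 228, 227, 227, 230, 225, 127, 62, 73, 78, 82, 85]
```

```bash
python3 -m crank '[[[-1,0,2,0,1],[0,0,2,0,1],[0,0,0,0,1],[0,0,0,0,1]]]'
python3 -m crank '[[[0,0,2,0,1],[0,0,1,0,1],[0,0,1,0,1],[0,0,0,0,1]]]'
python3 -m crank '[[[0,0,1,0,1],[0,0,0,0,1],[0,0,0,0,1]]]'
```

```text
time: 9.18
position: [0.4906, 0.4054, 0.1746]
tool_rot: [-2.242, -2.2, -0.0]
ft_force: [0.4, 0.4, -3.4]
grip_width: 0.204
grip_force: 25.0
time: 9.52
position: [0.4905, 0.4053, 0.1702]
tool_rot: [2.242, 2.2, -0.001]
ft_force: [0.0, -0.8, -3.3]
grip_width: 0.204
grip_force: 25.0
time: 9.77
position: [0.4907, 0.4054, 0.1695]
tool_rot: [2.242, 2.2, 0.0]
ft_force: [0.7, 0.4, -3.9]
grip_width: 0.204
grip_force: 25.0
```

Run:
```python
from h import *
from bench import ctrl,get_image
s=ctrl.get_state();d=get_image("wrist");d["T"]=wristT(s,d);p=s["position"]
g=cv2.cvtColor(d["pixels"],cv2.COLOR_RGB2GRAY).astype(int)
print(p,s["ft_force"]);zf=p[2]-.1145
print(np.round([proj(d,(.4911,y,z)) for y,z in((.4558,zf+.012),(.4558,zf),(.4578,.058),(.4578,.051),(.4618,.058))],1).tolist())
print("rows150+",g[150:190,312:338].mean(1).astype(int).tolist())
for r in(169,180,190): print(r,g[r:r+2,290:358].mean(0).astype(int).tolist())
```

```text
[0.49069477 0.40540928 0.16954386] [ 0.6582512   0.41415293 -3.85752073]
[[324.6, 172.3], [324.6, 170.9], [324.6, 168.4], [324.6, 167.7], [324.5, 162.6]]
rows150+ [224, 224, 224, 224, 224, 224, 224, 224, 224, 224, 225, 218, 174, 211, 226, 225, 223, 204, 143, 188, 223, 136, 160, 218, 225, 224, 225, 227, 222, 127, 60, 71, 76, 80, 83, 85, 87, 89, 91, 93]
169 [220, 185, 225, 225, 226, 222, 170, 156, 181, 180, 178, 176, 176, 208, 206, 205, 206, 206, 206, 205, 205, 205, 206, 207, 208, 207, 206, 205, 204, 206, 206, 205, 205, 205, 206, 206, 205, 205, 205, 205, 205, 206, 206, 206, 206, 205, 205, 206, 205, 204, 205, 205, 205, 205, 206, 205, 205, 206, 207, 208, 209, 203, 128, 168, 230, 226, 225, 215]
180 [221, 179, 217, 226, 225, 223, 190, 138, 150, 58, 37, 45, 43, 45, 41, 42, 56, 65, 67, 67, 66, 67, 67, 66, 65, 66, 66, 65, 65, 66, 65, 65, 65, 65, 65, 65, 66, 67, 67, 66, 67, 65, 66, 67, 65, 65, 65, 65, 65, 64, 64, 60, 62, 89, 160, 228, 226, 225, 224, 216, 194, 192, 123, 186, 229, 226, 223, 210]
190 [222, 200, 209, 176, 179, 170, 50, 53, 60, 64, 63, 62, 61, 59, 68, 99, 99, 99, 99, 99, 98, 99, 99, 98, 98, 98, 98, 96, 98, 97, 97, 97, 97, 97, 97, 96, 96, 97, 96, 96, 96, 96, 96, 95, 94, 95, 95, 95, 95, 94, 94, 95, 93, 93, 92, 86, 102, 190, 229, 213, 178, 164, 128, 203, 227, 226, 222, 202]
```

```bash
python3 -m crank '[[[0,0,1,0,1],[0,0,1,0,1],[0,0,0,0,1]]]'
python3 -m crank '[[[0,0,1,0,1],[0,0,0,0,1]]]'
python3 -m crank '[[[0,0,1,0,1],[0,0,0,0,1]]]'
```

```text
time: 10.07
position: [0.4906, 0.4053, 0.1673]
tool_rot: [-2.242, -2.2, 0.001]
ft_force: [0.4, 0.6, -2.8]
grip_width: 0.204
grip_force: 25.0
time: 10.23
position: [0.4906, 0.4054, 0.1664]
tool_rot: [-2.242, -2.2, 0.0]
ft_force: [0.1, 0.1, -3.4]
grip_width: 0.207
grip_force: 25.0
time: 10.4
position: [0.4908, 0.4057, 0.1661]
tool_rot: [-2.242, -2.2, -0.001]
ft_force: [-0.3, -0.2, -0.6]
grip_width: 0.202
grip_force: 25.0
```

```bash
python3 -m crank '[[[0,0,1,0,1],[0,0,0,0,1],[0,0,0,0,1]]]'
```

```text
time: 10.65
position: [0.491, 0.4062, 0.1658]
tool_rot: [-2.242, -2.2, -0.004]
ft_force: [-0.6, 0.4, 4.5]
grip_width: 0.206
grip_force: 25.0
```

```bash
python3 -m crank '[[[0,0,0,0,0.4],[0,0,0,0,0.2],[0,0,0,0,0],[0,0,0,0,0],[0,0,0,0,0],[0,0,0,0,0]]]'
python3 -m crank '[[[0,0,0,0,0],[0,0,-5,0,0],[0,0,-12,0,0],[0,0,-20,0,0],[0,0,-20,0,0],[0,0,-20,0,0],[0,0,-10,0,0],[0,0,-5,0,0],[0,0,0,0,0],[0,0,0,0,0]]]'
python3 - <<'E'
from h import *
from bench import ctrl,get_image
s=ctrl.get_state();print(s["position"],s["grip_width"]);o=np.zeros((600,800,3),np.uint8)
d=get_image("wrist");d["T"]=wristT(s,d);np.savez("pics/w5.npz",**d);o[:600,:480]=cv2.resize(d["pixels"][60:310,230:430,::-1],(480,600),interpolation=cv2.INTER_CUBIC)
b=get_image("side");np.savez("pics/side5.npz",**b);o[:400,480:800]=cv2.resize(b["pixels"][255:355,260:340,::-1],(320,400),interpolation=cv2.INTER_CUBIC)
a=get_image("scene");np.savez("pics/scene5.npz",**a);o[400:600,480:800]=cv2.resize(a["pixels"][170:220,220:300,::-1],(320,200),interpolation=cv2.INTER_CUBIC)
cv2.imwrite("pics/c5.png",o)
E
```

```text
time: 11.15
position: [0.4907, 0.4053, 0.1643]
tool_rot: [2.243, 2.2, -0.0]
ft_force: [0.6, -0.1, -0.1]
grip_width: 0.487
grip_force: 0.0
time: 11.98
position: [0.4905, 0.4053, 0.256]
tool_rot: [-2.242, -2.2, 0.001]
ft_force: [0.2, -0.2, 0.1]
grip_width: 0.5
grip_force: 0.0
[0.4904508  0.40527719 0.25602903] 0.5001979886260903
```

View pics/c5.png

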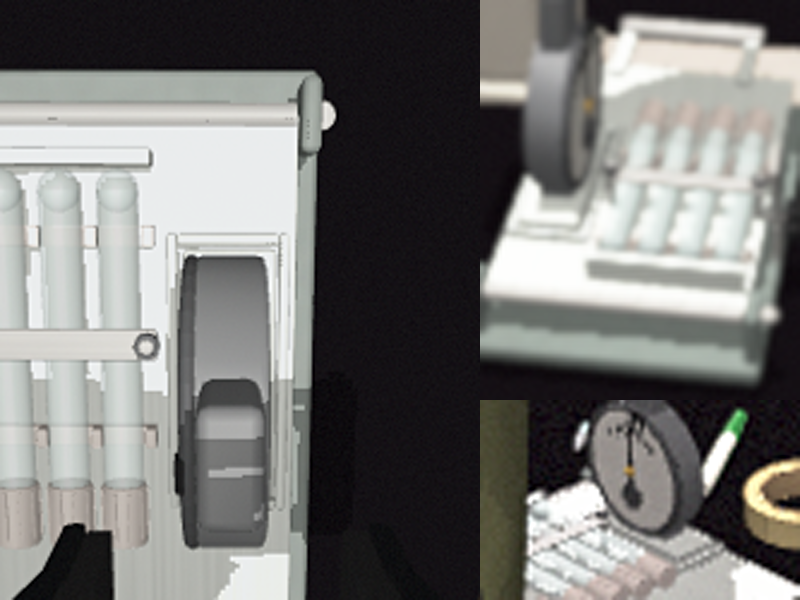

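The composite shows the gauge seated in the pocket, with its foot inside the lips at crop (175..282, 240..). The dial faces the robot and the needle is visible in the scene crop at about (632,450). Now I'll move aside to look at the dial obliquely with the wrist camera and read the fork and needle angles.

```bash
python3 -m crank '[[[-2,-15,0,0,0],[-3,-30,0,0,0],[-4,-35,0,0,0],[-4,-35,0,0,0],[-4,-28,0,0,0],[-4,-15,5,0,0],[-4,-4,15,0,0],[0,0,20,0,0],[0,0,12,0,0],[0,0,4,0,0]]]'
python3 -m crank '[[[0,0,0,0,0],[0,0,0,0,0],[0,0,0,0,0],[0,0,0,0,0],[0,0,0,0,0],[0,0,0,0,0]]]'
python3 - <<'E'
from h import *
from bench import ctrl,get_image
s=ctrl.get_state();d=get_image("wrist");d["T"]=wristT(s,d);print(s["position"])
np.savez("pics/w6.npz",**d)
# rectify dial plane: 10 px/mm... yaw -0.018, dial plane 12 mm in front of the gauge centre
c=np.array([.4908,.4057,.0515]);ex=np.array([1,-.018,0]);ey=np.array([.018,1,0])
def W(yy,z): return c-.0125*ex+ey*yy+np.array([0,0,z])
# picture axes: right = -y, up = z ; origin pivot z=.06; 5 px/mm
src=np.float32([proj(d,W(yy,z)) for yy,z in((.05,.11),(-.05,.11),(-.05,.01),(.05,.01))]);print(src.round(1).tolist())
H=cv2.getPerspectiveTransform(src,np.float32([(0,0),(600,0),(600,600),(0,600)]))
o=cv2.warpPerspective(d["pixels"][:,:,::-1],H,(600,600),flags=cv2.INTER_CUBIC);cv2.imwrite("pics/dial6.png",o)
E
```

```text
time: 12.97
position: [0.3272, 0.3821, 0.1978]
tool_rot: [2.242, 2.199, -0.007]
ft_force: [0.1, -0.7, 0.7]
grip_width: 0.502
grip_force: 0.0
time: 13.47
position: [0.3285, 0.3838, 0.201]
tool_rot: [-2.242, -2.2, -0.001]
ft_force: [0.4, -0.1, -0.6]
grip_width: 0.5
grip_force: 0.0
[0.32849595 0.38375481 0.20104942]
[[618.4000244140625, 133.1999969482422], [583.9000244140625, 313.20001220703125], [504.6000061035156, 260.70001220703125], [520.5, 135.89999389648438]]
```

View pics/dial6.png

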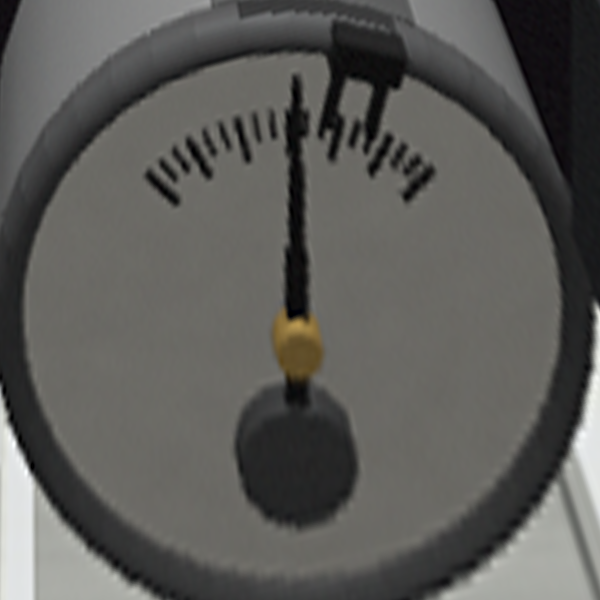

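The rectified dial (6 px/mm) shows the needle from the hub at (297,322) to its tip at (295,76), upright. The fork's gap middle is near (361,86), so the fork sits about 0.268 rad to the right of the needle. That difference is the cradle lift needed, whatever the bed's lean. Next I'll turn the fingers across the bar and move over the handle.

```bash
python3 -m crank '[[[0,0,-1,-0.12,0],[0,0,-1,-0.12,0],[0,0,-1,-0.12,0],[0,0,0,-0.12,0],[0,0,0,-0.12,0],[0,0,0,-0.12,0],[0,0,0,-0.12,0],[0,0,0,-0.12,0],[0,0,0,-0.12,0],[0,0,0,-0.12,0]]]'
python3 -m crank '[[[0,0,0,-0.12,0],[0,0,0,-0.12,0],[0,0,0,-0.12,0],[0,-20,0,-0.01,0],[0,-28,0,0,0],[-5,-28,0,0,0.08],[-15,-28,0,0,0.08],[-20,-20,0,0,0.08],[-20,-14,0,0,0.08],[-20,-8,0,0,0.08]]]'
python3 -m crank '[[[-18,-4,0,0,0.08],[-10,-2,0,0,0.08],[-4,0,0,0,0.08],[0,0,0,0,0.08],[0,0,0,0,0.08]]]'
python3 - <<'E'
from h import *
from bench import ctrl,get_image
s=ctrl.get_state();d=get_image("wrist");d["T"]=wristT(s,d);print(s["position"],s["joint_positions"].round(2),cv2.Rodrigues(s["tool_rot"])[0].round(3).tolist())
np.savez("pics/w7.npz",**d);b=get_image("side")
o=np.zeros((600,800,3),np.uint8);o[:600,:600]=cv2.resize(d["pixels"][120:320,220:420,::-1],(600,600),interpolation=cv2.INTER_CUBIC)
o[:400,600:]=cv2.resize(b["pixels"][230:330,280:330,::-1],(200,400))
cv2.imwrite("pics/w7.png",o);print(proj(d,(.439,.2305,.054)),proj(d,(.402,.2305,.054)))
E
```

```text
time: 14.35
position: [0.3283, 0.3836, 0.2037]
tool_rot: [0.599, 3.084, 0.0]
ft_force: [0.5, -0.1, 0.9]
grip_width: 0.501
grip_force: 0.0
time: 15.18
position: [0.4062, 0.2339, 0.2042]
tool_rot: [0.034, 3.141, 0.002]
ft_force: [0.5, -0.4, -0.3]
grip_width: 0.464
grip_force: 0.0
time: 15.6
position: [0.4362, 0.23, 0.2033]
tool_rot: [-0.029, -3.141, 0.0]
ft_force: [-1.0, 0.1, 0.3]
grip_width: 0.46
grip_force: 0.0
[0.43615816 0.22998436 0.20333034] [-1.   -0.02  0.46  1.87  0.01  1.28  1.01] [[-1.0, 0.019, -0.001], [0.019, 1.0, -0.0], [0.001, -0.0, -1.0]]
[324.75427115 232.73807531] [323.93830702 188.68243141]
```

View pics/w7.png

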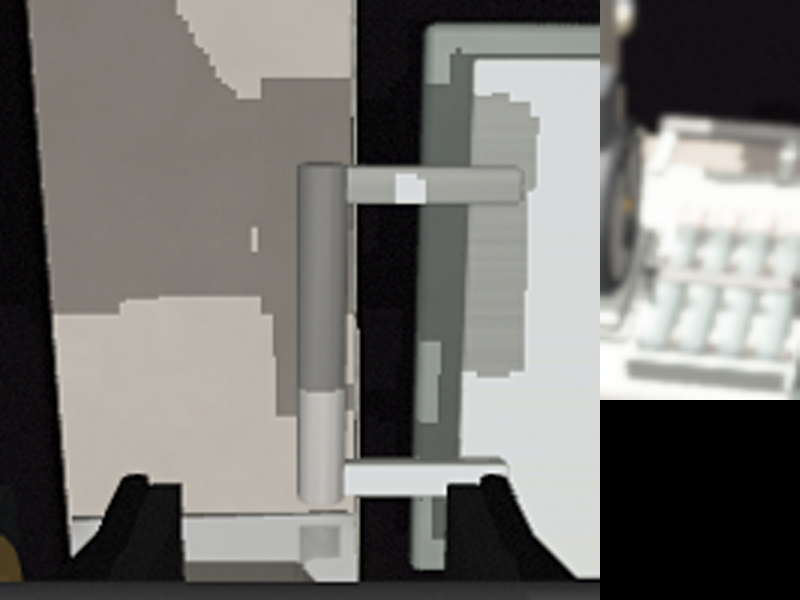

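The last picture shows the bar at full-image column 326.8, free between the arms from row 188 to 273. The bed's edge is at about column 360, roughly 28 mm from the bar, so the fingers should go down with a small opening. I'll triangulate the bar with the side view.

Run:
```python
from h import *
d=load("w7");b=load("side0");w=load("w1")
print(tri([ray(d,326.8,230.2),ray(b,313,262.3)]))
print(tri([ray(d,326.8,230.2),ray(b,313,262.3),ray(w,362.5,358)]))
for z in(.046,.05,.054,.06): 
    p=onz(d,326.8,230.2,z);print(z,p.round(4),"side",proj(b,p).round(1),"w1",proj(w,p).round(1),"free",np.linalg.norm(onz(d,326.8,187.7,z+.003)-onz(d,326.8,272.7,z+.003)).round(4),"bed y",onz(d,360.3,230,z-.01)[1].round(4))
```

```text
(array([0.43690076, 0.23225407, 0.05841554]), [np.float64(0.0010585677473649916), np.float64(0.0010585677473648777)])
(array([0.4373043 , 0.2325005 , 0.05807777]), [np.float64(0.001397558647502934), np.float64(0.0008865560766748148), np.float64(0.0009093635395254197)])
0.046 [0.4387 0.2323 0.046 ] side [312.8 266.3] w1 [362.1 353.2] free 0.0746 bed y 0.2621
0.05 [0.4378 0.2323 0.05  ] side [313.1 265. ] w1 [361.7 355. ] free 0.0736 bed y 0.2617
0.054 [0.4368 0.2323 0.054 ] side [313.4 263.8] w1 [361.2 356.9] free 0.0727 bed y 0.2613
0.06 [0.4354 0.2322 0.06  ] side [313.9 261.9] w1 [360.6 359.6] free 0.0713 bed y 0.2608
```

```bash
python3 -m crank '[[[0,2,15,0,0.5],[0,0,25,0,0.5],[0,0,30,0,0.5],[0,0,25,0,0.5],[0,0,18,0,0.5],[0,0,6,0,0.5],[0,0,0,0,0.5],[0,0,0,0,0.5],[0,0,0,0,0.5]]]' 30
```

```text
time: 16.45
position: [0.4379, 0.2322, 0.0861]
tool_rot: [0.03, 3.14, 0.003]
ft_force: [0.8, 0.5, 0.1]
grip_width: 0.249
grip_force: 0.0
```

```bash
python3 -m crank '[[[0,0,10,0,0.5],[0,0,8,0,0.5],[0,0,0,0,0.5],[0,0,0,0,0.5]]]'
python3 -m crank '[[[0,0,8,0,0.5],[0,0,5,0,0.5],[0,0,0,0,0.5],[0,0,0,0,0.5]]]'
python3 -m crank '[[[0,0,6,0,0.5],[0,0,4,0,0.5],[0,0,0,0,0.5],[0,0,0,0,0.5]]]'
```

```text
time: 16.78
position: [0.4366, 0.2309, 0.066]
tool_rot: [-0.031, -3.14, 0.001]
ft_force: [-0.5, -0.3, 0.6]
grip_width: 0.251
grip_force: 0.0
time: 17.12
position: [0.4367, 0.2311, 0.0531]
tool_rot: [-0.031, -3.141, 0.001]
ft_force: [-0.3, 0.2, 0.4]
grip_width: 0.247
grip_force: 0.0
time: 17.45
position: [0.4368, 0.2311, 0.0432]
tool_rot: [-0.031, -3.141, 0.001]
ft_force: [0.3, 0.7, -0.4]
grip_width: 0.251
grip_force: 0.0
```

```bash
python3 -m crank '[[[0,1,3,0,0.5],[0,0,0,0,0.6],[0,0,0,0,0.7],[0,0,0,0,0.8],[0,0,0,0,0.9],[0,0,0,0,1],[0,0,0,0,1],[0,0,0,0,1],[0,0,0,0,1],[0,0,0,0,1]]]' 30
python3 - <<'E'
from bench import ctrl
s=ctrl.get_state();print(s["position"],s["ft_force"],s["torque"])
E
```

```text
time: 18.28
position: [0.4371, 0.232, 0.0406]
tool_rot: [-0.031, -3.141, 0.001]
ft_force: [0.4, -2.9, 1.4]
grip_width: 0.152
grip_force: 30.0
[0.43705955 0.23201222 0.04055343] [ 0.44293115 -2.93743386  1.39692326] [-0.42704576  0.0575261   0.02226187]
```

```bash
python3 -m crank '[[[0,0,-2,0,1],[0,0.2,-4,0,1],[0,0.4,-6,0,1],[0,0.4,-6.4,0,1],[0,0.6,-6,0,1],[0,0.7,-6,0,1],[0,1,-6.3,0,1],[0,0,0,0,1],[0,0,0,0,1]]]'
python3 -m crank '[[[0,1.1,-6,0,1],[0,1.1,-6,0,1],[0,1.2,-6.1,0,1],[0,1.5,-6,0,1],[0,1.6,-6,0,1],[0,1,-3,0,1],[0,0,0,0,1],[0,0,0,0,1],[0,0,0,0,1]]]'
```

```text
time: 19.03
position: [0.4372, 0.2358, 0.0776]
tool_rot: [0.031, 3.141, 0.001]
ft_force: [2.3, 0.5, -5.5]
grip_width: 0.151
grip_force: 30.0
time: 19.78
position: [0.4373, 0.2433, 0.1103]
tool_rot: [0.031, 3.141, 0.001]
ft_force: [2.4, 2.1, -4.8]
grip_width: 0.146
grip_force: 30.0
```

```bash
python3 -m crank '[[[0,0.5,-1.5,0,1],[0,0.3,-1,0,1],[0,0,0,0,1],[0,0,0,0,1],[0,0,0,0,1],[0,0,0,0,1],[0,0,0,0,1],[0,0,0,0,1],[0,0,0,0,1],[0,0,0,0,1]]]'
cat > dial.py <<'E'
from h import *
from bench import ctrl,get_image
import sys
def polar(d,ang,off=.0125):
    # gauge-frame dial coordinates: r along angle a from the case top toward -y, about pivot 60 mm up; cradle lifted by ang about the hinge
    ey=np.array([.018,1,0]);ex=np.array([1,-.018,0]);seat=np.array([.4908,.4057,.0515]);hinge=seat+ey*.100+np.array([0,0,-.0035])
    g=cv2.cvtColor(d["pixels"],cv2.COLOR_RGB2GRAY).astype(np.float32)
    A=np.arange(-.9,.91,.02);Rr=np.arange(.012,.047,.001);out=np.zeros((len(Rr),len(A)),np.float32)
    c,s=np.cos(ang),np.sin(ang);mx=np.zeros_like(out);my=mx.copy()
    for i,r in enumerate(Rr):
        for j,a in enumerate(A):
            v=(seat-hinge)+ey*(-r*np.sin(a))+np.array([0,0,.06+r*np.cos(a)])
            y,z=v@ey,v[2]; y,z=y*c+z*s, -y*s+z*c   # -y end rises, top goes to +y
            mx[i,j],my[i,j]=proj(d,hinge-off*ex+ey*y+np.array([0,0,z]))
    return A,Rr,cv2.remap(g,mx,my,cv2.INTER_CUBIC),mx,my
E
python3 - <<'E'
from dial import *
s=ctrl.get_state();print(s["position"],s["ft_force"])
d=get_image("scene");np.savez("pics/scene8.npz",**d)
A,R,P,mx,my=polar(d,.268)
print(mx.min(),mx.max(),my.min(),my.max())
print("a   ",(A[25:75]*100).round().astype(int).tolist())
for r0 in(14,18,22,26,30,34,36,38,40,42,44): i=r0-12; print(r0,P[i,25:75].astype(int).tolist())
E
```

```text
time: 20.62
position: [0.4373, 0.2441, 0.1129]
tool_rot: [0.031, 3.141, 0.0]
ft_force: [2.8, 3.0, -5.6]
grip_width: 0.147
grip_force: 30.0
[0.43729414 0.24408794 0.11287536] [ 2.77747967  3.03514823 -5.5989975 ]
243.78369 259.40048 161.79044 175.06912
a    [-40, -38, -36, -34, -32, -30, -28, -26, -24, -22, -20, -18, -16, -14, -12, -10, -8, -6, -4, -2, 0, 2, 4, 6, 8, 10, 12, 14, 16, 18, 20, 22, 24, 26, 28, 30, 32, 34, 36, 38, 40, 42, 44, 46, 48, 50, 52, 54, 56, 58]
14 [78, 73, 64, 55, 50, 41, 37, 29, 23, 17, 15, 11, 10, 10, 12, 12, 15, 19, 23, 30, 35, 41, 46, 52, 56, 59, 63, 66, 66, 68, 69, 70, 68, 68, 68, 67, 69, 67, 65, 63, 63, 58, 55, 54, 52, 49, 47, 45, 42, 39]
18 [158, 153, 147, 139, 131, 122, 113, 98, 88, 78, 67, 52, 43, 33, 20, 12, 5, -2, -6, -9, -10, -9, -7, -4, -1, 3, 6, 10, 12, 13, 13, 13, 12, 12, 11, 10, 9, 8, 7, 6, 6, 7, 7, 9, 10, 12, 13, 15, 16, 17]
22 [154, 157, 159, 162, 163, 164, 164, 162, 157, 152, 141, 129, 116, 101, 86, 76, 61, 46, 33, 20, 10, 2, -2, -4, -2, 0, 4, 9, 14, 19, 22, 23, 24, 25, 25, 25, 25, 25, 24, 24, 23, 22, 19, 16, 13, 11, 9, 8, 8, 9]
26 [149, 150, 15
[... 1038 characters left out ...]
69, 69, 69, 68, 68, 67, 66, 65, 65]
40 [150, 151, 153, 154, 154, 156, 157, 158, 158, 157, 154, 149, 145, 140, 134, 127, 117, 103, 90, 77, 66, 54, 45, 34, 27, 23, 22, 25, 33, 45, 65, 87, 111, 128, 135, 130, 117, 99, 81, 68, 61, 59, 60, 61, 63, 64, 64, 64, 64, 67]
42 [151, 150, 150, 149, 149, 149, 149, 150, 151, 151, 151, 147, 140, 133, 125, 114, 105, 92, 77, 65, 55, 44, 36, 27, 20, 16, 15, 16, 20, 27, 37, 50, 67, 82, 92, 94, 88, 80, 70, 64, 60, 59, 58, 56, 53, 51, 52, 55, 59, 63]
44 [133, 131, 131, 129, 127, 122, 120, 117, 114, 113, 110, 108, 103, 95, 86, 77, 65, 55, 44, 34, 28, 22, 19, 18, 17, 17, 19, 22, 25, 31, 35, 42, 50, 61, 72, 78, 78, 75, 72, 71, 72, 72, 75, 75, 71, 64, 58, 52, 50, 54]
```

Run:
```python
from h import *
d=load("scene8");p=d["pixels"].astype(int);g=p.mean(2).astype(int)
print("     "+" ".join(f"{c:3d}" for c in range(236,272)))
for r in range(154,194): print(r," ".join(f"{x:3d}" for x in g[r,236:272]))
for q in((262,170),(256,168),(250,175),(258,180),(264,180)): print(q,p[q[1],q[0]])
ys,xs=np.where((p[150:200,236:275,0]-p[150:200,236:275,2]>60));print("gold",list(zip(xs+236,ys+150)))
```

```text
236 237 238 239 240 241 242 243 244 245 246 247 248 249 250 251 252 253 254 255 256 257 258 259 260 261 262 263 264 265 266 267 268 269 270 271
154  48  47  45  47  26  19  16  24  17  29  83  77  75  75  72  72  89  94  96 101  98  40  19  27  18  18  22  16  29  26  16  12  18  18  18  22
155  46  44  48  43  28  20  21  21  18  23  60  77  76  76  74  70  84  92  95  93  92  51  40  32  34  15  28  36  20  49  20  18  24  23  20  13
156  55  52  48  45  26  23  12  18  24  30  42  79  78  77  71  76  80  92  94  92  94  76  31  27  56  11  17  47  21  10  17  13  17  23  15  17
157  51  49  46  33  27   7  23  23  42  31  33  79  73  76  73  74  69  93  94  93  95  92  24  22  14  17  27  18  17  20  22  21   6  20  18  20
158  49  42  38  34  25  17  19  24  27  40  22  81  70  72  74  78  74  88  95  92  96  90  13  14  11  32  17  17  12  18  15  18  20   6  23  38
159  44  34  33  25  29  21   6  23  35  29  32  59  75  77  75  76  76  84  95  90  88  90  80  65  23  39  23  26  24  35  16  22  29  43  47  70
160  27  28  29  25  25  23  24  24  50  33  54  53  80  81  73  72 
[... 4830 characters left out ...]
2 215 255 243 236 241 220 232 196 132 107 136 178 178 156 107 100  83  84  71  63  62  62  85  78  98  96 114 145 182 223 218 223 255
(262, 170) [30 32 32]
(256, 168) [55 59 62]
(250, 175) [151 144 142]
(258, 180) [15 16 16]
(264, 180) [97 92 97]
gold [(np.int64(252), np.int64(177)), (np.int64(271), np.int64(177)), (np.int64(272), np.int64(177)), (np.int64(252), np.int64(178)), (np.int64(253), np.int64(178)), (np.int64(271), np.int64(178)), (np.int64(272), np.int64(178)), (np.int64(273), np.int64(178)), (np.int64(274), np.int64(178)), (np.int64(273), np.int64(179)), (np.int64(274), np.int64(179)), (np.int64(274), np.int64(185)), (np.int64(274), np.int64(186)), (np.int64(274), np.int64(187))]
```

Run:
```python
from h import *
def hub(n):
    p=load(n)["pixels"].astype(float)[165:200,244:264];w=np.clip(p[:,:,0]-p[:,:,2]-25,0,None)
    ys,xs=np.mgrid[165:200,244:264];return np.array([(xs*w).sum(),(ys*w).sum()])/w.sum(),w.sum()
d=load("scene8");h0,h1=hub("scene5"),hub("scene8");print(h0,h1)
ey=np.array([.018,1,0]);ex=np.array([1,-.018,0]);seat=np.array([.4908,.4057,.0515]);hg=seat+ey*.1+[0,0,-.0035]
def P(a,off=.015):
    v=seat-hg+np.array([0,0,.06]);y,z=v@ey,v[2];c,s=np.cos(a),np.sin(a)
    return proj(d,hg-off*ex+ey*(y*c+z*s)+np.array([0,0,-y*s+z*c]))
for a in(0,.22,.25,.268,.29,.32): print(a,P(a).round(2),(P(a)-P(0)).round(2))
```

```text
(array([256.8986014, 187.1993007]), np.float64(286.0)) (array([252.18777293, 177.77292576]), np.float64(229.0))
0 [258.03 187.57] [0. 0.]
0.22 [253.99 179.32] [-4.04 -8.24]
0.25 [253.37 178.25] [-4.67 -9.31]
0.268 [252.98 177.62] [-5.05 -9.95]
0.29 [252.51 176.85] [ -5.52 -10.72]
0.32 [251.85 175.82] [ -6.18 -11.75]
```

```bash
python3 -m crank '[[[0,0,0,0,1],[0,0,0,0,1],[0,0,0,0,1],[0,0,0,0,1],[0,0,0,0,1],[0,0,0,0,1],[0,0,0,0,1],[0,0,0,0,1],[0,0,0,0,1],[0,0,0,0,1]]]' && python3 -c "
from bench import job;print(job.close_job())"
```

```text
time: 21.5
position: [0.4373, 0.2441, 0.1129]
tool_rot: [0.031, 3.141, 0.0]
ft_force: [2.8, 4.0, -6.7]
grip_width: 0.157
grip_force: 30.0
the job is handed in; nothing more can be done
None
```

I handed the job in at 21.5 s: the smaller gauge stands released in its pocket and the gripper still holds the raised handle at 30 N, with the cradle lifted about 0.26 rad to bring the needle into the fork's gap (by measurement; the gripper blocks a close view of the dial, and no verdict came back).

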